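# Put the dried stir bars away in their case

## Task

Put the clean stir bars away: pry the lid of the stir-bar case up with the spatula's blade in the slot, swing the lid wide open, and tip the bars in the tray out over its notched corner into the case, adding any that lie on the bench. Leave the case shut, the tray lying on the sloped stand with its notch downhill, and the spatula lying in both forks of its rest, without moving the other things on the bench.

Things in the scene. Friction and masses are not known exactly. Their poses are not given: they have to be found in the camera images.
- case: grey stir-bar case, fixed; outside 110 (x) x 150 (y) mm, walls 5 mm thick and 66 mm high, inner floor 5 mm up. White lid 110 x 150 x 4 mm lies flush on the walls, top at 70 mm. Origin: centre of its underside; the front (prying) side is -x; the hinge runs along y at x = +55, z = 66 mm
- case_slot (a point): middle of the prying slot in the front edge, on the outer face of the front wall: 44 mm wide, 8 mm high (from 58 to 66 mm above the bench), open into the case, directly below the lid
- lid (a joint): lid angle, rad: 0 shut, 1.57 upright, stop at 1.9. Stiff hinge (about 0.075 N m, lid 90 g): it stays at whatever angle it is left, shut or ajar, and takes 1 to 2 N at its front edge; shut, it offers no edge to grip except over the slot
- spatula: laboratory spatula, 185 mm, 70 g: wooden handle from x = -80 to +42 mm, 12 mm wide, 16 mm high; steel blade from x = +42 to +105 mm, 20 mm wide, 2.5 mm thick, at half the handle's height (8 mm). Origin: on the underside of the handle at the best grip, near the balance point; x towards the blade, z up
- spatula_tip (a point): middle of the blade's end: spatula x = 105 mm, z = 8 mm
- rest: steel spatula rest, fixed: base 120 x 50 mm, two forked uprights (6 mm thick) at x = -40 and +40 mm; each fork is a notch 26 mm wide, its floor 45 mm above the bench, its prongs 15 mm higher. The spatula's handle lies along x in both forks, blade either way. Origin: centre of the underside
- rest_mid (a point): midway between the two forks, at the height of the notch floors
- tray: aluminium drying tray, 0.15 kg: 100 x 100 mm square, walls 20 mm high, 3 mm thick, floor 3 mm; its diagonal runs along x. The corner at x = +71 mm is notched (45 mm opening). Grey handle 14 x 14 mm from x = -66 to -141 mm, centre 29 mm up (grip at x = -108). Origin: centre of the underside; z up. Bars slide on it beyond about 0.3 rad of tilt
- tray_spout (a point): tip of the notched corner, on the tray's floor: tray x = 71 mm, z = 3 mm
- stand: sloped draining stand, fixed: white ribbed deck 150 x 110 mm on a steel frame, falling at 0.26 rad towards the stand's +x, with a 12 mm lip 80 mm downhill of stand_mid. Origin: on the bench under stand_mid; x points downhill (level)
- stand_mid (a point): point of the deck on which the middle of the tray's underside belongs, 55 mm above the bench; the tray's +x (notch) then points along the stand's +x, downhill, and the handle overhangs uphill
- bar1: white octagonal magnetic stir bar, slippery (PTFE, friction about 0.3), 25 mm long, 10 mm across flats, 12 g; origin 5 mm below its centre when it lies as built, so always within 5 mm of its centre; x along its length. It may be absent (None); starts in the tray
- bar2: white octagonal magnetic stir bar, slippery (PTFE, friction about 0.3), 25 mm long, 10 mm across flats, 12 g; origin 5 mm below its centre when it lies as built, so always within 5 mm of its centre; x along its length. It may be absent (None); starts in the tray
- bar3: white octagonal magnetic stir bar, slippery (PTFE, friction about 0.3), 25 mm long, 10 mm across flats, 12 g; origin 5 mm below its centre when it lies as built, so always within 5 mm of its centre; x along its length. It may be absent (None); starts in the tray
- bar4: white octagonal magnetic stir bar, slippery (PTFE, friction about 0.3), 25 mm long, 10 mm across flats, 12 g; origin 5 mm below its centre when it lies as built, so always within 5 mm of its centre; x along its length. It may be absent (None); starts in the tray
- bar5: white octagonal magnetic stir bar, slippery (PTFE, friction about 0.3), 25 mm long, 10 mm across flats, 12 g; origin 5 mm below its centre when it lies as built, so always within 5 mm of its centre; x along its length. It may be absent (None); starts in the tray
- bar6: white octagonal magnetic stir bar, slippery (PTFE, friction about 0.3), 25 mm long, 10 mm across flats, 12 g; origin 5 mm below its centre when it lies as built, so always within 5 mm of its centre; x along its length. It may be absent (None); starts on the bench
- bar7: white octagonal magnetic stir bar, slippery (PTFE, friction about 0.3), 25 mm long, 10 mm across flats, 12 g; origin 5 mm below its centre when it lies as built, so always within 5 mm of its centre; x along its length. It may be absent (None); starts on the bench
- bar8: white octagonal magnetic stir bar, slippery (PTFE, friction about 0.3), 25 mm long, 10 mm across flats, 12 g; origin 5 mm below its centre when it lies as built, so always within 5 mm of its centre; x along its length. It may be absent (None); starts on the bench
- beaker: bystander: glass beaker, 70 mm across, 92 mm high; origin under its centre
- jar: bystander: amber jar, 52 mm across, 75 mm high; origin under its centre
- marker: bystander: marker pen lying on the bench, 130 mm long, 12 mm thick; origin underneath
- timer: bystander: flat timer, 62 x 62 x 18 mm; origin under its centre
- flask: bystander: white plastic bottle, 60 mm across, 120 mm high; origin under its centre
Mind the look-alikes: they are no part of the job. Of the things like the spatula, leave any that is orange or turquoise; of the rest the smaller one is meant.

How it is judged:
By the outcome, as a careful person would: the job done as asked, in the order asked, and still so for the second after the job is handed in, with the robot touching nothing.
Of bar1, bar2, bar3, bar4, bar5 only 3 to 5 are there at a start; the rules pass over those that are not, and their reading is None.
Of bar6, bar7, bar8 only 2 to 3 are there at a start; the rules pass over those that are not, and their reading is None.
At some moment in a run one of spatula may be knocked a few centimetres aside while the robot is not near it.
It also fails if it takes over 208 s, if anything falls off the work surface, if the arm or the gripper's body presses on something with over 40 N, if the wrist force passes 120 N, or if a joint passes its speed limit or range.

## Robot

A 6-joint arm with a two-finger parallel gripper is mounted at the origin on the work surface. World frame = base frame: x ahead of the robot, y to its left, z up, the work surface at z = 0. Lengths are in mm, angles in rad, forces in N, time in s.
With the tool pointing down it reaches from about 300 to 775 mm from the base axis. Payload 14.6 kg.
Tool frame: the origin (TCP) lies on the centre line of the jaws, within the pads' length; the fingertips stand 19 mm ahead of it and the grasp point (between the pads) is the TCP (bot.tip_reach is the distance from the TCP to the fingertips, in mm); z points along the fingers, y is the line along which they close (so a half turn about z gives the same grasp; the last joint's range is limited). The gripper opens to 85 mm and grips with 20 to 120 N. Pads are 22 mm wide; open, the fingers measure 114 mm over their backs; the gripper's body (76 mm by 85 mm) begins 54 mm behind the grasp point. The pads swing forward as they close: fully open they stand 13 mm farther back than shut.
Start: joints at [1.191, 0.3, 1.521, -0, 1.321, -0.067], TCP at [169.246, 523.303, 250.281] pointing down, gripper open.
Joint ranges: [-3.03, 3.03], [-0.79, 2.21], [0.23, 2.52], [-1.04, 4.18], [0, 3.07], [-2.55, 2.55]. Speed limits (rad/s): [2.22, 2.22, 2.57, 3.14, 3.14, 3.14].

## Interface

Orientations are given as a unit quaternion [w, x, y, z].
In Python, from rig import bot gives the robot as it stands. Calls block until the motion is done:
- bot.move_to(position, orientation): joint-space move of the TCP to a pose.
- bot.servo_line(position, attitude=None, speed=150, until_force=None): straight line of the TCP; attitude=None keeps the orientation; speed is the mean speed in mm/s. With until_force (N) it stops when the force on the tool has changed by that much, and returns True; else False.
- bot.move_joints(angles): joint-space move.
- bot.move_gripper(opening, grip_force=None): finger opening in mm; grip_force is the grip in N (None keeps the last); returns when the fingers have stopped.
- bot.dwell(seconds).
- bot.ik(position, orientation): joint angles nearest the present ones, or None.
- bot.read_state(): the state.
- bot.read_camera(name): name is "scene" or "top"; returns a dict with "image" (480x640x3 uint8, blue, green, red), "depth" (480x640 float32, mm along the optical axis (not along the pixel's ray), 0 where there is no reading), "fovy" (degrees; the focal length in pixels is half the picture's height over the tangent of half this angle, whatever the lens; pixels are square), "cx", "cy" (the principal point, pixels), "eye" and "attitude" of the camera in the world. Camera axes: x right, y down, z forward; pixel columns grow to the right and rows downward; lengths in mm; the calibration is good to about 2 mm. A picture is of the moment at which its call begins.
A pose or a line that the arm cannot do raises bot.MotionError and nothing moves.
- bot.finish_job(): hands the job in; it is judged then, once.
The state is a dict: "clock": time; "joint_positions": joint angles; "qvel": joint speeds; "effort": joint torques, N m; "ee_pos": TCP position; "tool_rot": TCP orientation; "ft_force": force on the tool from outside, world axes, zero at the start; "moment": the same for the moment, N m; "grip_width": finger opening in mm; "grip_force": force on a finger pad.
Only numpy, scipy, OpenCV 4.12 (cv2) and the standard library are available. Lean on these libraries where they do the work, as an engineer would, in place of code of your own. Each camera call takes 0.05 s, during which the arm holds its last target. There are 200 camera calls.

## Working session

There is one attempt and no reset: what is moved stays moved. The work goes in short steps, each a Python script; the robot and the scene stay as the last script left them, time stands still between calls to the robot, and variables do not carry over. Pictures are saved under pics/ and viewed, at most 14 in all, crops included, and the job is handed in when it is done.

```bash
ls; mkdir -p pics
cat > h.py <<'E'
import numpy as np, cv2, pickle
from scipy.spatial.transform import Rotation as R
def q2R(q): return R.from_quat([q[1],q[2],q[3],q[0]])
def R2q(r): x=r.as_quat(); return [x[3],x[0],x[1],x[2]]
def K(c):
    f=240/np.tan(np.radians(c["fovy"])/2); return f,c["cx"],c["cy"]
def ray(c,u,v):
    f,cx,cy=K(c); u=np.asarray(u,float);v=np.asarray(v,float)
    d=np.stack([(u-cx)/f,(v-cy)/f,np.ones_like(u)],-1)
    return np.array(c["eye"]), d@q2R(c["attitude"]).as_matrix().T
def onplane(c,u,v,z):
    e,d=ray(c,u,v); t=(z-e[2])/d[...,2]; return e+t[...,None]*d
def cloud(c):
    v,u=np.mgrid[0:480,0:640]; e,d=ray(c,u,v); P=e+c["depth"][...,None]*d
    P[c["depth"]<=0]=np.nan; return P
def proj(c,p):
    f,cx,cy=K(c); q=q2R(c["attitude"]).as_matrix().T@(np.asarray(p,float)-np.array(c["eye"])); return cx+f*q[0]/q[2],cy+f*q[1]/q[2]
def down(yaw):  # tool z down, closing line (tool y) at yaw+90deg: tool x along yaw
    x=np.array([np.cos(yaw),np.sin(yaw),0]); z=np.array([0,0,-1.]); y=np.cross(z,x)
    return R.from_matrix(np.c_[x,y,z])
E
python3 - <<'E'
from rig import bot
from h import *
for n in ("scene","top"):
    c=bot.read_camera(n); pickle.dump(c,open(n+"0.pkl","wb")); cv2.imwrite(f"pics/{n}0.png",c["image"])
    print(n,c["fovy"],c["cx"],c["cy"],c["eye"],c["attitude"])
print(bot.read_state())
E
```

```text
pics
scene 46.37759542882704 316.813063726465 238.11667093253186 [1163.93880045  800.38086409 1087.2822466 ] [-0.13771955  0.30219836  0.86565424 -0.3746361 ]
top 42.395773021863015 324.43672460321375 241.78817380455862 [ 176.54859218  -21.58728961 1548.44937455] [ 0.07549957 -0.69748132  0.70893445 -0.07232959]
{'clock': 0.1, 'joint_positions': array([ 1.19139965e+00,  3.00423460e-01,  1.52148491e+00,  1.97700763e-05,
        1.32065876e+00, -6.65983495e-02]), 'qvel': array([ 6.67857004e-05, -2.71291201e-03, -1.21053639e-03, -1.44487005e-03,
        3.11011260e-04,  4.75306673e-05]), 'effort': array([-1.15648791e-04, -5.44380784e+01, -3.62368584e+01, -9.34580362e-05,
        3.08405841e-03,  1.65466651e-05]), 'ee_pos': array([169.18314559, 523.1572035 , 249.78811033]), 'tool_rot': array([-1.17094047e-04,  1.55764739e-01,  9.87794062e-01, -4.73057288e-04]), 'ft_force': array([-0.2345913 ,  0.15380969, -1.20102924]), 'moment': array([-0.01503836,  0.02839443,  0.01135176]), 'grip_force': 0.0, 'grip_width': 85.10943326048924}
```

View pics/scene0.png

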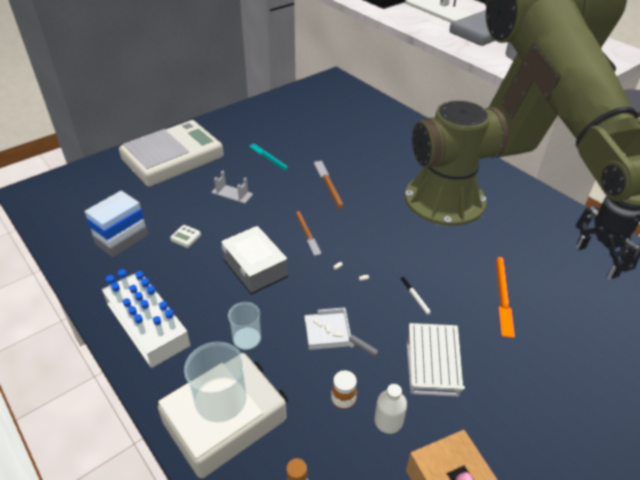

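View pics/top0.png

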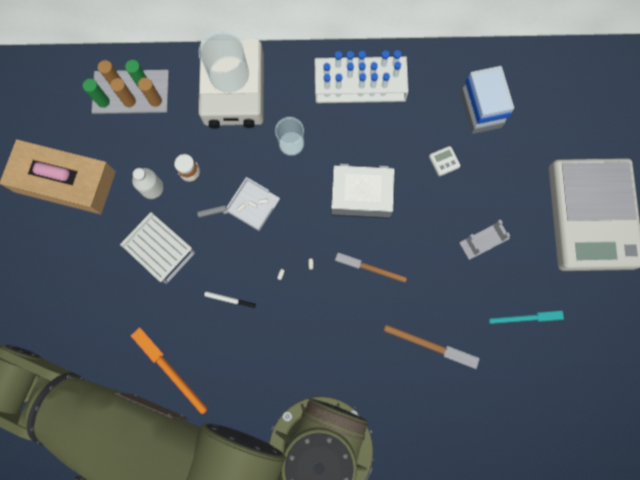

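The top view shows the spatula-like candidates: small wooden (370,268), larger wooden (432,347), turquoise (527,318) and orange (168,370). I choose the small wooden one. The other pieces are at: case (363,190), rest (485,239), tray (252,203), stand (157,247), bench bars at (281,273) and (311,264). Next I make a close crop and measure.

Run:
```python
from h import *
c=pickle.load(open("top0.pkl","rb")); im=c["image"]
a=cv2.resize(im[150:290,110:330],None,fx=3.6,fy=3.6,interpolation=cv2.INTER_CUBIC)[:, :800]
b=cv2.resize(im[150:290,320:520],None,fx=3.6,fy=3.6,interpolation=cv2.INTER_CUBIC)
cv2.imwrite("pics/cropA.png",a[:600]);cv2.imwrite("pics/cropB.png",b)
P=cloud(c); hsv=cv2.cvtColor(im,cv2.COLOR_BGR2HSV)
# non-table: height >4mm
Z=P[...,2]
def info(name,m,zp=None):
    n,l,s,ce=cv2.connectedComponentsWithStats(m.astype(np.uint8),connectivity=8)
    for i in range(1,n):
        if s[i,4]<12: continue
        v,u=np.nonzero(l==i); z=np.nanmedian(Z[l==i]); w=onplane(c,u,v,z)[:,:2]
        (cx,cy),(w1,h1),ang=cv2.minAreaRect(w.astype(np.float32))
        print(name,"px",ce[i].round(1),"n",s[i,4],"z",round(float(z),1),"p5/95",np.nanpercentile(Z[l==i],[5,95]).round(1),"rect",np.round([cx,cy,w1,h1,ang],1))
roi=np.zeros((480,640),bool); roi[120:300,110:520]=1
info("hi",roi&(Z>5))
wood=(hsv[...,0]>5)&(hsv[...,0]<20)&(hsv[...,1]>90)&(hsv[...,2]>60); info("wood",wood)
bright=(im.min(2)>130)&roi; info("bright",bright)
print("table z",np.nanmedian(Z[roi]))
s=pickle.load(open("scene0.pkl","rb"));print("scene table",np.nanmedian(cloud(s)[200:300,300:400,2]))
```

```text
hi px [231.2 122.7] n 342 z 39.2 p5/95 [16.7 55.5] rect [814.7 218.5 156.5  22.2  89. ]
hi px [289.7 135.9] n 738 z 50.5 p5/95 [ 6.6 91.5] rect [770.7  71.9  77.   95.5  89.5]
hi px [484.5 124.8] n 358 z 34.5 p5/95 [ 6.6 76.2] rect [ 794.9 -442.8   94.    41.5   89. ]
hi px [444.  160.1] n 578 z 17.4 p5/95 [ 7.9 23.6] rect [ 717.2 -332.3   76.2   70.7   25.6]
hi px [186.9 167.3] n 486 z 69.7 p5/95 [12.4 79.5] rect [687.8 325.6  74.6  57.7  20.4]
hi px [362.5 190.7] n 3007 z 69.3 p5/95 [23.9 75.3] rect [ 620.  -114.5  154.5  140.2   85. ]
hi px [111.4 173.6] n 54 z 18.8 p5/95 [ 7.6 39. ] rect [689.9 529.4  46.3  13.    3.2]
hi px [147.1 182.3] n 689 z 80.2 p5/95 [ 13.1 121.5] rect [647.5 421.2  92.5  59.3  42.3]
hi px [239.7 204.3] n 762 z 14.5 p5/95 [ 5.5 36.9] rect [618.3 204.4 187.6 130.8  76.9]
hi px [263.9 200.6] n 57 z 10.5 p5/95 [ 5.5 16.2] rect [616.6 136.1  26.8  24.7  61.9]
hi px [258.5 213.2] n 13 z 6.6 p5/95 [5.5 8.1] rect [583.2 150.8  15.5   8.   26. ]
hi px [156.8 247.2] n 2620 z 51.1 p5/95 [22.2 70.2] rect [485.9 396.4 160.3 118.6  47.9]
hi px [485.  239.2] n 646 z 11.
[... 2272 characters left out ...]
ight px [503.3 229.9] n 66 z 45.6 p5/95 [ 3.8 61.8] rect [ 520.1 -463.7   51.7   16.2   15.2]
bright px [481.8 241.3] n 653 z 6.1 p5/95 [-0.2 46.6] rect [ 498.7 -414.5   53.5   97.8   26.2]
bright px [179.6 266.4] n 104 z 7.2 p5/95 [ 0.6 12.3] rect [446.7 350.    7.1  95.2  48.3]
bright px [348.  260.1] n 198 z 8.6 p5/95 [ 2.7 14.6] rect [455.7 -76.3  63.2  20.2  69.4]
bright px [310.5 263.4] n 43 z 8.0 p5/95 [ 1.5 12.5] rect [448.6  18.8   7.6  28.2  89.4]
bright px [280.4 274.2] n 48 z 7.5 p5/95 [-0.8 15.3] rect [422.6  95.   11.4  27.2  63.5]
bright px [217.2 296.2] n 129 z 9.2 p5/95 [-0.6 14.5] rect [366.8 246.7  81.8  12.1  75.1]
table z 0.6825789564579736
scene table -1.491563454796733
```

View pics/cropA.png

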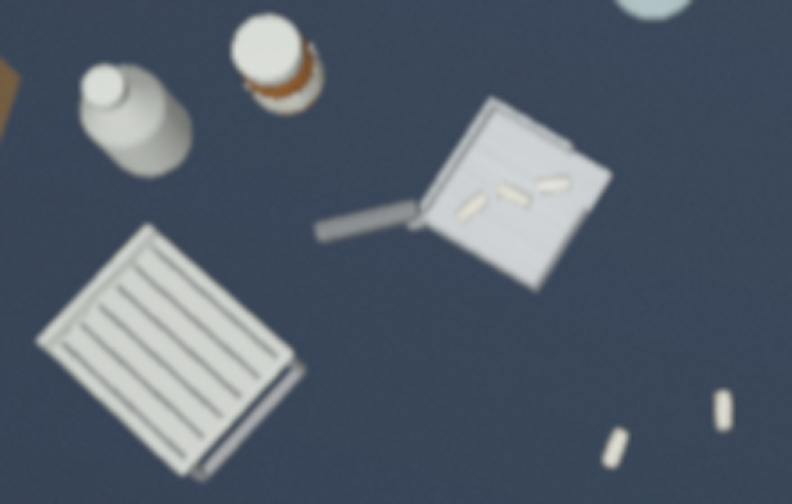

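View pics/cropB.png

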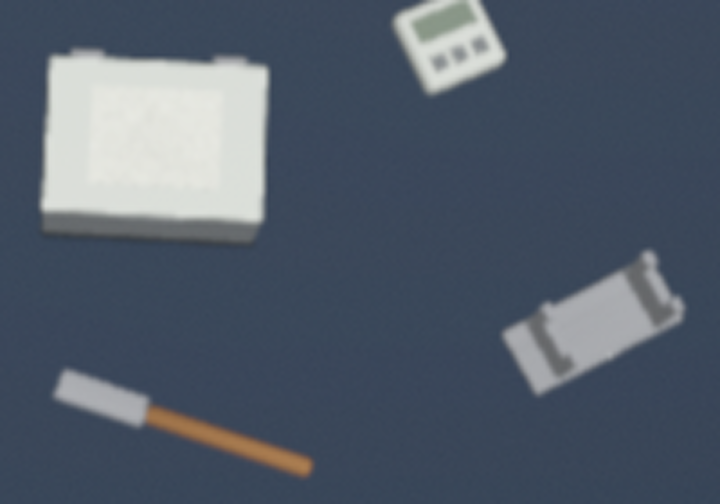

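Crop A shows the tray (notch at right (590,190), handle at left (365,220), 3 bars in it), two bench bars, and the stand with a lip-like shade on its upper-left edge. Crop B shows the case with its hinge on the far side, the small wooden spatula with its blade at left (100,397), and the rest. Next: precise poses, using both views.

```bash
cat > meas.py <<'E'
from h import *
def med(x): return np.round(np.nanmedian(x,0),1)
def rect(w):
    (a,b),(s,t),ang=cv2.minAreaRect(np.asarray(w,np.float32)[:,:2]); 
    if s<t: s,t,ang=t,s,ang+90
    return np.round([a,b,s,t,ang],1)     # long axis direction ang (deg)
def masked(c,lo,hi,zlo,zhi,color=None):
    P=cloud(c); m=(P[...,0]>lo[0])&(P[...,0]<hi[0])&(P[...,1]>lo[1])&(P[...,1]<hi[1])&(P[...,2]>zlo)&(P[...,2]<zhi)
    if color is not None: m&=color(c["image"],cv2.cvtColor(c["image"],cv2.COLOR_BGR2HSV))
    n,l,s,ce=cv2.connectedComponentsWithStats(m.astype(np.uint8))
    if n>1: m=l==1+np.argmax(s[1:,4])
    return m,P
def plane(c,m,z):
    v,u=np.nonzero(m); return onplane(c,u,v,z)
wood=lambda im,h:(h[...,0]>4)&(h[...,0]<22)&(h[...,1]>90)&(h[...,2]>50)
grey=lambda im,h:(im.min(2)>115)&(h[...,1]<60)
def spatula(c,z0=0,box=((330,-330),(560,30))):
    m,P=masked(c,*box,-30,150,wood); w=rect(plane(c,m,z0+16)); zw=med(P[m][:,2])
    ctr=np.array(w[:2]); 
    m2,_=masked(c,ctr-125,ctr+125,z0-8,z0+22,grey); b=rect(plane(c,m2,z0+9))
    d=np.array(b[:2])-ctr; yaw=np.arctan2(d[1],d[0]); e=d/np.hypot(*d)
    return dict(wood=w,zw=zw,blade=b,zb=med(P[m2][:,2]),dist=np.hypot(*d).round(1),yaw=yaw,org=ctr+19*e,tip=ctr+124*e)
E
python3 - <<'E'
from meas import *
for n in ("top","scene"):
    c=pickle.load(open(n+"0.pkl","rb")); print("=====",n)
    print(spatula(c))
    m,P=masked(c,(540,-220),(700,-20),60,82)
    mm=cv2.morphologyEx(m.astype(np.uint8),cv2.MORPH_OPEN,np.ones((13,13)))
    print("lid",rect(plane(c,mm,70)),"z",med(P[mm>0][:,2]))
    m,P=masked(c,(430,-500),(570,-340),40,75); print("rest forks hi",[ (rect(P[(l:=cv2.connectedComponents(((P[...,2]>40)&(P[...,0]>430)&(P[...,0]<570)&(P[...,1]<-340)&(P[...,1]>-510)).astype(np.uint8))[1])==i]),(l==i).sum(),np.nanmax(P[l==i][:,2]).round(1)) for i in range(1,l.max()+1)])
    m,P=masked(c,(430,-500),(570,-340),-4,12,grey); print("rest base",rect(plane(c,m,4)),med(P[m][:,2]))
    m,P=masked(c,(540,195),(680,320),24,45); print("handle",rect(plane(c,m,36)),med(P[m]),m.sum())
    m,P=masked(c,(380,290),(600,500),25,95,lambda im,h:im.min(2)>150); Q=P[m]
    A=np.c_[Q[:,:2],np.ones(len(Q))]; k=np.linalg.lstsq(A,Q[:,2],rcond=None)[0]; r=Q[:,2]-A@k
    g=abs(r)<4; k=np.linalg.lstsq(A[g],Q[g,2],rcond=None)[0]
    print("stand plane slope",np.hypot(*k[:2]),"downhill deg",np.degrees(np.arctan2(-k[1],-k[0])),"centre",med(Q),rect(Q))
    for nm,p in (("b1",(449,19)),("b2",(423,95))):
        m,P=masked(c,np.array(p)-25,np.array(p)+25,3,16,lambda im,h:im.min(2)>120); print(nm,rect(plane(c,m,6)),med(P[m]))
E
```

```text
===== topTraceback (most recent call last):
  File "<stdin>", line 4, in <module>
  File "meas.py", line 18, in spatula
    m,P=masked(c,*box,-30,150,wood); w=rect(plane(c,m,z0+16)); zw=med(P[m][:,2])
                                       ~~~~^^^^^^^^^^^^^^^^^^
  File "meas.py", line 4, in rect
    (a,b),(s,t),ang=cv2.minAreaRect(np.asarray(w,np.float32)[:,:2]);
                    ~~~~~~~~~~~~~~~^^^^^^^^^^^^^^^^^^^^^^^^^^^^^^^^
cv2.error: OpenCV(4.12.0) /io/opencv/modules/imgproc/src/convhull.cpp:143: error: (-215:Assertion failed) total >= 0 && (depth == CV_32F || depth == CV_32S) in function 'convexHull'
```

```bash
sed -i 's/np.asarray(w,np.float32)\[:,:2\]/np.ascontiguousarray(np.asarray(w,np.float32)[:,:2])/' meas.py
cat > m1.py <<'E'
from meas import *
for n in ("top","scene"):
    c=pickle.load(open(n+"0.pkl","rb")); print("=====",n)
    print(spatula(c))
    m,P=masked(c,(540,-220),(700,-20),60,82)
    mm=cv2.morphologyEx(m.astype(np.uint8),cv2.MORPH_OPEN,np.ones((13,13)))
    print("lid",rect(plane(c,mm,70)),"z",med(P[mm>0][:,2]))
    l=cv2.connectedComponents(((P[...,2]>40)&(P[...,0]>430)&(P[...,0]<570)&(P[...,1]<-340)&(P[...,1]>-510)).astype(np.uint8))[1]
    for i in range(1,l.max()+1): print(" fork",rect(P[l==i]),(l==i).sum(),np.nanmax(P[l==i][:,2]).round(1))
    m,P=masked(c,(430,-500),(570,-340),-4,12,grey); print("rest base",rect(plane(c,m,4)),med(P[m][:,2]))
    m,P=masked(c,(540,195),(680,320),24,45); print("handle",rect(plane(c,m,36)),med(P[m]),m.sum())
    m,P=masked(c,(380,290),(600,500),25,95,lambda im,h:im.min(2)>150); Q=P[m]
    A=np.c_[Q[:,:2],np.ones(len(Q))]; k=np.linalg.lstsq(A,Q[:,2],rcond=None)[0]; r=Q[:,2]-A@k
    g=abs(r)<4; k=np.linalg.lstsq(A[g],Q[g,2],rcond=None)[0]
    print("stand plane slope",np.hypot(*k[:2]),"downhill deg",np.degrees(np.arctan2(-k[1],-k[0])),"centre",med(Q),rect(Q))
    for nm,p in (("b1",(449,19)),("b2",(423,95))):
        m,P=masked(c,np.array(p)-25,np.array(p)+25,3,16,lambda im,h:im.min(2)>120); print(nm,rect(plane(c,m,6)),med(P[m]))
E
python3 m1.py
```

```text
===== top
{'wood': array([ 422.4, -163.3,  118.2,   12.3,   69.9]), 'zw': np.float64(14.3), 'blade': array([455.4, -76.3,  64.7,  21.6,  69.1]), 'zb': np.float64(8.4), 'dist': np.float64(93.0), 'yaw': np.float64(1.208252089530389), 'org': array([ 429.13843045, -145.535047  ]), 'tip': array([466.37712503, -47.36030674])}
lid [ 623.8 -115.9  150.2  108.8   88.9] z 70.1
 fork [ 535.  -452.4   12.2    7.6   34.2] 25 64.4
 fork [ 513.7 -464.4   28.6    9.8   23.1] 44 64.2
 fork [ 485.4 -388.6   45.5    8.7   26.1] 68 68.0
rest base [ 502.7 -425.2  122.1   51.1  115.6] 5.2
handle [583.6 265.9  75.8  15.5 102.8] [584.2 267.   34.3] 176
stand plane slope 0.24805851253068775 downhill deg 48.443709724724386 centre [490.4 399.9  52.3] [491.  400.5 152.3 109.5  48.2]
b1 [448.9  18.9  28.2   7.6 179.4] [449.6  17.7   8.4]
b2 [423.9  93.8  24.8  10.4 161.6] [423.6  93.4   8.7]
===== scene
{'wood': array([ 426.8, -160.2,  118.4,   13.6,   70.4]), 'zw': np.float64(13.7), 'blade': array([455.7, -74.4,  69. ,  23.5,  70.3]), 'zb': np.float64(7.1), 'dist': np.float64(90.5), 'yaw': np.float64(1.2459022270422127), 'org': array([ 432.86496012, -142.19399382]), 'tip': array([466.38184502, -42.68711754])}
lid [ 631.  -106.5  142.    99.3   57.4] z 68.6
 fork [ 523.5 -456.1   47.3   13.2   26.7] 54 63.2
 fork [ 486.6 -386.8   52.8   12.6   28. ] 49 62.7
rest base [ 501.7 -421.7  121.1   54.8  116.5] 3.8
handle [590.1 272.8  75.3  18.4 102.8] [588.3 271.5  33.3] 210
stand plane slope 0.25150049006730324 downhill deg 47.89567162252924 centre [492.6 402.   50.4] [491.6 401.8 151.8 111.1  48.4]
b1 [451.1  21.4  25.1  10.8   3.7] [451.2  23.3   8. ]
b2 [424.7  97.4  24.2  11.7 160.2] [425.8  99.    7.8]
```

Run:
```python
from rig import bot
from h import *
print(bot.tip_reach)
def t(n,p,r): 
    q=bot.ik(p,R2q(r)); print(n,None if q is None else np.round(q,2))
D=np.radians
for k in (0,180):
    print("flip",k)
    t("pick",[430,-144,22],down(D(69.5+k)))
    t("pry",[490,-114,75],down(D(-1.1+k)))
    t("push",[585,-116,165],down(D(-1.1+k)))
    t("rest116",[500,-420,66],down(D(116+k)))
    t("rest-64",[500,-420,66],down(D(-64+k)))
    t("tray",[584,270,29],down(D(-77.5+k)))
    for ph in (.5,.8,1.0):
        for lean in (0,.4):
          for yaw in (0,-45,45,-90,90):
            sp=np.array([600,-116,85]); r=R.from_euler('z',yaw,degrees=True)*R.from_euler('y',ph)
            tcp=sp+r.apply([-179,0,26]); tool=r*R.from_euler('y',-lean)*down(D(k))
            t(f"pour {ph} {lean} {yaw} {tcp.round()}",tcp,tool)
    r=R.from_euler('z',48.3,degrees=True)*R.from_euler('y',.26)
    for lean in (0,.4):
        p=np.array([491.5,401,55])+r.apply([-108,0,29]); t(f"stand {lean}",p,r*R.from_euler('y',-lean)*down(D(k)))
```

```text
19.0
flip 0
pick [-0.4   0.44  1.96 -0.    0.74 -0.05]
pry [-0.3   0.42  1.81 -0.    0.91  1.29]
push [-0.26  0.48  1.48 -0.    1.18  1.33]
rest116 [-0.75  0.72  1.35 -0.    1.07 -1.21]
rest-64 [-0.75  0.72  1.35 -0.    1.07  1.93]
tray None
pour 0.5 0 0 [ 455. -116.  194.] [-0.27  0.44  1.54 -0.13  1.65  1.33]
pour 0.5 0 -45 [498. -14. 194.] [-0.22  0.45  1.52  0.26  1.6   2.09]
pour 0.5 0 45 [ 498. -218.  194.] [-0.3   0.47  1.49 -0.44  1.44  0.6 ]
pour 0.5 0 -90 [600.  29. 194.] None
pour 0.5 0 90 [ 600. -261.  194.] [-0.31  0.53  1.4  -0.54  1.11 -0.09]
pour 0.5 0.4 0 [ 455. -116.  194.] [-0.31  0.23  1.75 -0.03  1.26  1.27]
pour 0.5 0.4 -45 [498. -14. 194.] [-0.13  0.28  1.69  0.06  1.25  2.2 ]
pour 0.5 0.4 45 [ 498. -218.  194.] [-0.44  0.36  1.58 -0.1   1.24  0.38]
pour 0.5 0.4 -90 [600.  29. 194.] None
pour 0.5 0.4 90 [ 600. -261.  194.] [-0.43  0.56  1.29 -0.1   1.25 -0.41]
pour 0.8 0 0 [ 494. -116.  232.] [-0.23  0.63  1.25 -0.18  2.04  1.32]
pour 0.8 0 -45 [525. -41. 232.] [-0.29  0.62  1.27  0.38  1.96  2.08]
pour 0.8 0 45 [ 525. -191.  232.] [-0.18  0.58  1.32 -0.64  1.7
[... 2687 characters left out ...]
1.03 -0.24  2.3  -1.85]
pour 1.0 0 -45 [547. -63. 250.] [-0.33  0.75  1.1   0.47  2.19 -1.03]
pour 1.0 0 45 [ 547. -169.  250.] [-0.1   0.69  1.2  -0.77  1.91 -2.47]
pour 1.0 0 -90 [600. -41. 250.] [-0.42  0.6   1.34  0.88  1.7  -0.54]
pour 1.0 0 90 [ 600. -191.  250.] None
pour 1.0 0.4 0 [ 525. -116.  250.] [-0.23  0.59  1.21 -0.14  1.93 -1.81]
pour 1.0 0.4 -45 [547. -63. 250.] [-0.29  0.57  1.23  0.28  1.87 -1.07]
pour 1.0 0.4 45 [ 547. -169.  250.] [-0.18  0.54  1.28 -0.49  1.68 -2.5 ]
pour 1.0 0.4 -90 [600. -41. 250.] [-0.33  0.5   1.34  0.56  1.53 -0.42]
pour 1.0 0.4 90 [ 600. -191.  250.] None
stand 0 [ 0.61  0.55  1.52 -0.06  1.32 -1.78]
stand 0.4 [ 0.57  0.38  1.78  0.05  0.85 -1.87]
```

```bash
cat > a1.py <<'E'
from rig import bot
from meas import *
c=bot.read_camera("top"); s=spatula(c); print(s["org"],s["yaw"],s["dist"])
assert abs(s["dist"]-92.5)<5
yaw=s["yaw"]; p=s["org"]+[1.2,1.2]
r=R2q(down(yaw)); 
bot.move_gripper(45,100)
bot.move_to([*p,150],r)
s2=spatula(bot.read_camera("scene")); print(s2["org"],s2["yaw"],s2["dist"])
E
python3 a1.py
python3 - <<'E'
import sys; sys.path.insert(0,".")
from rig import bot
st=bot.read_state(); print(st["clock"],st["ee_pos"],st["grip_width"],st["ft_force"])
E
```

```text
[ 429.13597649 -145.53411638] 1.2083902206159114 93.4
[ 432.86496012 -142.19399382] 1.2459022270422127 90.5
3.2417 [ 430.57182898 -143.88115058  150.0784809 ] 45.09819565493233 [-0.24964091 -0.0548421  -0.07955632]
```

Run:
```python
from rig import bot
from meas import *
r=R2q(down(1.222)); p=[430.5,-144.2]
bot.servo_line([*p,60],r,150); hit=bot.servo_line([*p,21.5],None,60,until_force=8); print(hit)
print(bot.move_gripper(5,100)); st=bot.read_state(); print(st["grip_width"],st["grip_force"],st["ft_force"],st["ee_pos"])
bot.servo_line([*p,150],None,150)
st=bot.read_state(); print(st["grip_width"],st["ft_force"],st["clock"])
# pre-insert: tip 30mm in front of slot
yc=np.radians(-1.1); ex=np.array([np.cos(yc),np.sin(yc)]); C=np.array([623.8,-115.9])
g=C-ex*(55+30+105)
bot.move_to([*g,120],R2q(down(yc)))
for n in ("top","scene"):
    c=bot.read_camera(n); pickle.dump(c,open(n+"1.pkl","wb")); cv2.imwrite(f"pics/{n}1.png",c["image"])
st=bot.read_state(); print(st["clock"],st["ee_pos"])
c=pickle.load(open("top1.pkl","rb"));m,P=masked(c,(460,-150),(575,-80),80,130,grey);print(rect(plane(c,m,107.)),P[m].max(0),med(P[m]))
c=pickle.load(open("scene1.pkl","rb"));u,v=map(int,proj(c,[520,-116,110]));print(u,v)
cv2.imwrite("pics/s1c.png",cv2.resize(c["image"][v-70:v+70,u-100:u+100],None,fx=4,fy=4))
```

```text
False
False
9.26695975786371 98.45434784889221 [-2.58644177  0.92678383  8.16716703] [ 430.7058473  -144.29031766   22.11752488]
8.91672131617206 [-0.04309807 -0.19645977 -1.26410803] 6.2083
7.5 [ 433.82089917 -112.34514664  119.94062207]Traceback (most recent call last):
  File "<stdin>", line 15, in <module>
    return umr_maximum(a, axis, None, out, keepdims, initial, where)
ValueError: zero-size array to reduction operation maximum which has no identity
```

Run:
```python
from meas import *
c=pickle.load(open("scene1.pkl","rb"));u,v=map(int,proj(c,[520,-116,110]));print(u,v)
t=pickle.load(open("top1.pkl","rb"));a,b=map(int,proj(t,[520,-116,110]));print(a,b)
cv2.imwrite("pics/s1c.png",np.hstack([cv2.resize(x["image"][q-60:q+60,p-50:p+50],None,fx=4,fy=4) for x,p,q in((c,u,v),(t,a,b))]))
P=cloud(t); m=(P[...,0]>470)&(P[...,0]<575)&(abs(P[...,1]+114)<30)&(P[...,2]>70)&(P[...,2]<140); print(m.sum(),[np.round(P[m][i::40],0).tolist() for i in (0,)])
```

```text
285 220
365 225
24 [[[575.0, -84.0, 72.0]]]
```

View pics/s1c.png

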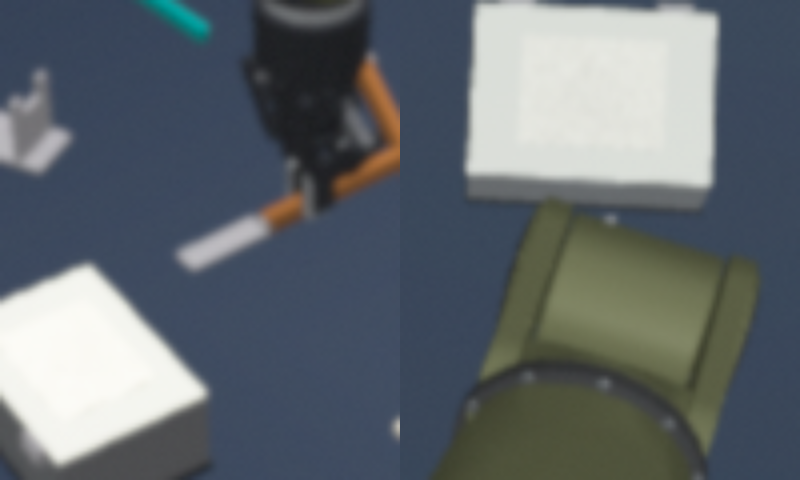

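The left (scene) half shows the spatula gripped, level, with its blade tip at crop (187,260) = scene pixel (282,225), pointing at the case front. In the right half the arm hides it from the top camera. I measure the blade in the scene cloud.

Run:
```python
from meas import *
c=pickle.load(open("scene1.pkl","rb"));P=cloud(c)
m,_=masked(c,(440,-170),(580,-60),85,130,grey); Q=P[m]
print(m.sum(),rect(plane(c,m,107)),med(Q))
yc=np.radians(-1.1); ex=np.array([np.cos(yc),np.sin(yc)]); s=Q[:,:2]@ex; 
for a,b in ((0,20),(20,40),(40,65)):
    k=(s.max()-s>=a)&(s.max()-s<b); print(a,med(Q[k]))
print("tip s",s.max(),"grip s",np.array([433.8,-112.3])@ex)
v,u=np.nonzero(m); print(u.min(),u.max(),v.min(),v.max())
# slot in scene view? case front hidden. lid plane check
m,_=masked(c,(540,-220),(700,-20),60,82,lambda im,h:im.min(2)>180); print("lid scene",rect(plane(c,m,70)),med(P[m][:,2]))
```

```text
139 [ 505.5 -109.7   68.8   21.2  179.5] [ 505.7 -111.5  105. ]
0 [ 528.6 -112.3  105.3]
20 [ 510.8 -110.8  104.3]
40 [ 488.9 -111.5  105.2]
tip s 542.9723962550137 grip s 435.8759286998544
279 301 214 227
lid scene [ 629.4 -111.3  149.6  110.3   86. ] 68.6
```

```bash
cat > frames.py <<'E'
from meas import *
yc=np.radians(-1.1); Rc=R.from_euler('z',yc); C=np.array([623.8,-115.9,0.])
def case(x,y,z): return C+Rc.apply([x,y,z])
OFF=14.1   # TCP above blade mid-plane
def tip2tcp(x,z): return case(x-105,0,z+OFF)
E
python3 - <<'E'
from rig import bot
from frames import *
q=R2q(down(yc))
bot.servo_line(tip2tcp(-85,62),q,120)
print("ins",bot.servo_line(tip2tcp(-30,62),q,50,until_force=6)); st=bot.read_state(); print(st["ft_force"],st["ee_pos"],tip2tcp(-30,62))
E
```

```text
ins False
[ 0.00358917 -0.09172769 -0.03603369] [ 488.61265027 -113.30421626   76.08796502] [ 488.82487886 -113.30834528   76.1       ]
```

Run:
```python
from rig import bot
from frames import *
q=R2q(down(yc))
Rr=85
for th in np.r_[.05,.15,np.arange(.3,1.81,.25),1.8]:
    bot.servo_line(tip2tcp(55-Rr*np.cos(th), 66+Rr*np.sin(th)-1.2),q,60 if th<.3 else 100)
    if th in(.15,.3,.05): print(th,bot.read_state()["ft_force"].round(2))
st=bot.read_state(); print(st["ft_force"].round(2),st["clock"])
bot.servo_line(tip2tcp(-20,66+Rr),q,150); bot.servo_line(tip2tcp(-60,200),q,200)
for n in ("scene","top"):
    c=bot.read_camera(n); pickle.dump(c,open(n+"2.pkl","wb"))
c=pickle.load(open("scene2.pkl","rb"));cv2.imwrite("pics/s2.png",cv2.resize(c["image"][120:360,150:470],None,fx=2.4,fy=2.4))
P=cloud(c); Q=P[(P[...,0]>640)&(P[...,0]<760)&(abs(P[...,1]+116)<60)&(P[...,2]>85)&(P[...,2]<200)]
k=np.polyfit(Q[:,2],Q[:,0],1); print("lid angle",np.pi/2+np.arctan(k[0]),len(Q))
```

```text
0.05 [-0.46 -0.44 -0.15]
0.15 [ 0.22 -0.7  -1.28]
0.3 [-0.74  0.69 -1.79]
[ 0.18 -0.51 -1.26] 12.5
lid angle 1.7464656777464411 309
```

View pics/s2.png

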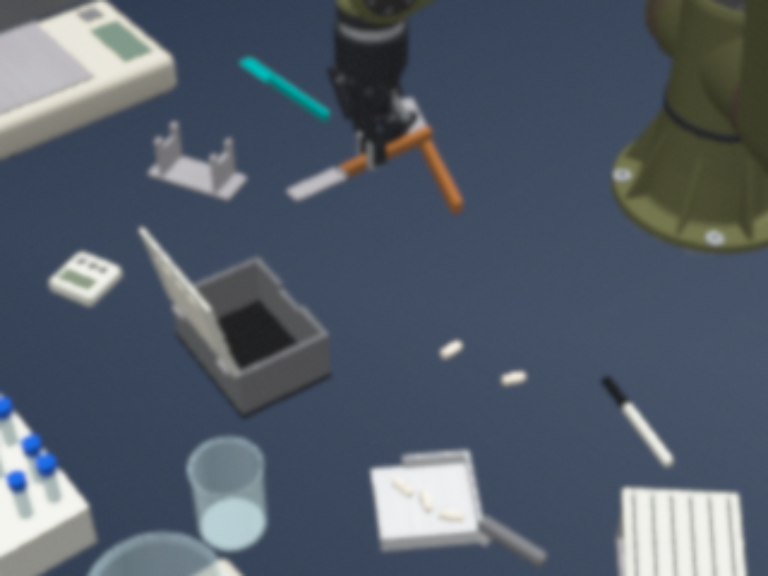

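The picture shows the lid standing open (about 1.75 rad) with the case empty. The spatula is held level, and the rest is free at (197,165). Now I lay the spatula in the rest.

Run:
```python
from rig import bot
from frames import *
a=np.radians(-63.5); e=np.array([np.cos(a),np.sin(a)]); p=np.array([503,-423.5])+12*e; q=R2q(down(a))
bot.move_to([*p,160],q)
bot.servo_line([*p,85],q,150)
print(bot.servo_line([*p,66.3],q,30,until_force=4)); st=bot.read_state(); print(st["ee_pos"],st["ft_force"].round(1))
c=bot.read_camera("scene"); 
bot.move_gripper(34); bot.servo_line([*p,180],q,200)
bot.move_to([400,0,260],R2q(down(np.radians(100))))
for n in ("scene","top"):
    c=bot.read_camera(n); pickle.dump(c,open(n+"3.pkl","wb"))
st=bot.read_state(); print(st["clock"])
c=pickle.load(open("scene3.pkl","rb"));P=cloud(c); m,_=masked(c,(420,-520),(570,-330),30,90,wood); print(rect(P[m]),med(P[m]),np.nanpercentile(P[m][:,2],[10,90]))
t=pickle.load(open("top3.pkl","rb")); m,P=masked(t,(420,-520),(570,-330),30,90,wood); print(rect(plane(t,m,61)),med(P[m]))
cv2.imwrite("pics/s3.png",np.hstack([cv2.resize(c["image"][150:240,180:280],(400,360)),cv2.resize(t["image"][200:290,440:540],(400,360))]))
m,P=masked(t,(540,195),(680,320),24,45); print("handle",rect(plane(t,m,36)),med(P[m]))
for nm,p in (("b1",(449,19)),("b2",(423,95))):
    m,P=masked(t,np.array(p)-25,np.array(p)+25,3,16,lambda im,h:im.min(2)>120); print(nm,rect(plane(t,m,6)),med(P[m]))
```

```text
True
[ 508.20029124 -434.10146544   67.15603053] [-1.7  1.2  6.5]
19.4417
[ 499.9 -416.5  117.1   37.1  117.2] [ 508.2 -411.1   56.7] [49.48579138 61.03242807]
[ 506.3 -417.6  117.6   10.9  116.4] [ 506.5 -417.6   59.5]
handle [583.9 265.1  77.4  15.3 103.6] [583.9 266.   34.7]
b1 [0. 0. 0. 0. 0.] [nan nan nan]
b2 [0. 0. 0. 0. 0.] [nan nan nan]
  return np.nanmean(a, axis, out=out, keepdims=keepdims)
```

View pics/s3.png

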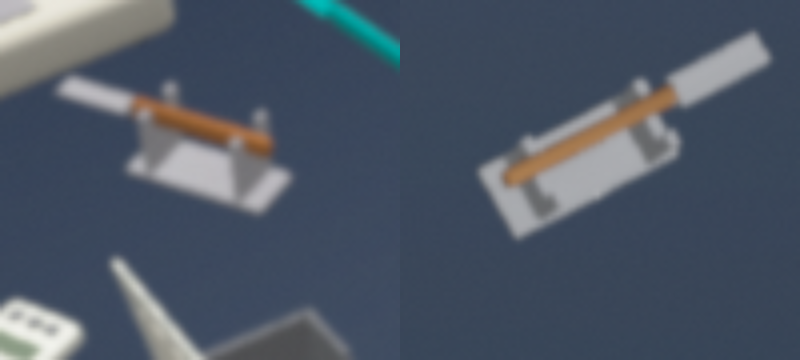

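```bash
cat > tray.py <<'E'
from rig import bot
from frames import *
def pose(p_ref,ref,yaw,phi):
    "TCP pose so that tray-frame point ref is at p_ref"
    r=R.from_euler('z',yaw)*R.from_euler('y',phi)
    return np.array(p_ref)+r.apply(np.array([-108,0,29])-np.array(ref)), R2q(r*down(np.pi))
SPOUT=[71,0,3]
E
python3 - <<'E'
from tray import *
yt=np.radians(-76.8); g=np.array([584.5,267.3])
q=R2q(down(yt+np.pi))
bot.move_gripper(45,100)
bot.move_to([*g,150],q); 
c=bot.read_camera("scene")
bot.servo_line([*g,70],q,150); print(bot.servo_line([*g,29.5],q,60,until_force=8))
bot.move_gripper(5,100); st=bot.read_state(); print(st["grip_width"],st["ft_force"].round(1),st["ee_pos"])
bot.servo_line([*g,60],q,60)
st=bot.read_state(); print(st["grip_width"],st["ft_force"].round(2),st["clock"])
bot.servo_line([*g,200],q,120); 
p,q2=pose(case(-25,0,170),SPOUT,yc,0)
bot.servo_line(p,q2,130)
for n in ("scene","top"):
    c=bot.read_camera(n); pickle.dump(c,open(n+"4.pkl","wb"))
c=pickle.load(open("scene4.pkl","rb"));cv2.imwrite("pics/s4.png",cv2.resize(c["image"][130:330,190:440],None,fx=3,fy=3))
print(proj(c,case(-25,0,170)),bot.read_state()["clock"])
E
```

```text
False
11.992937815527966 [-1.9  1.4  4.4] [584.68961756 267.42968457  30.00653055]
12.342927989133386 [ 0.53  0.44 -1.9 ] 23.6083
(np.float64(259.3374672366239), np.float64(215.19033789806514)) 28.3583
```

View pics/s4.png

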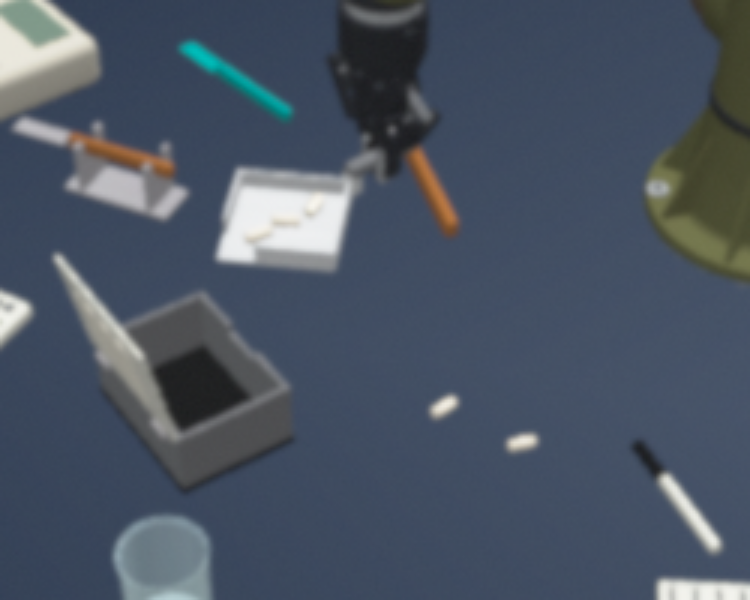

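The tray is held level with 3 bars in it. Its spout is at crop (218,261), against a predicted (208,256), so the grip is as modelled. Now I pour.

Run:
```python
from tray import *
s=case(-18,0,88)
p,q=pose(s,SPOUT,yc,0); bot.servo_line(p,q,120)
for ph,w in ((.25,0),(.45,.6),(.6,.5),(.8,.6),(1.0,.8)):
    p,q=pose(s,SPOUT,yc,ph); bot.servo_line(p,q,70); bot.dwell(w)
for n in ("scene","top"):
    c=bot.read_camera(n); pickle.dump(c,open(n+"5.pkl","wb"))
c=pickle.load(open("scene5.pkl","rb"));cv2.imwrite("pics/s5.png",cv2.resize(c["image"][180:340,190:400],None,fx=3.7,fy=3.7))
st=bot.read_state();print(st["clock"],st["ft_force"].round(1))
```

```text
35.1167 [ 0.2  0.4 -1.6]
```

View pics/s5.png

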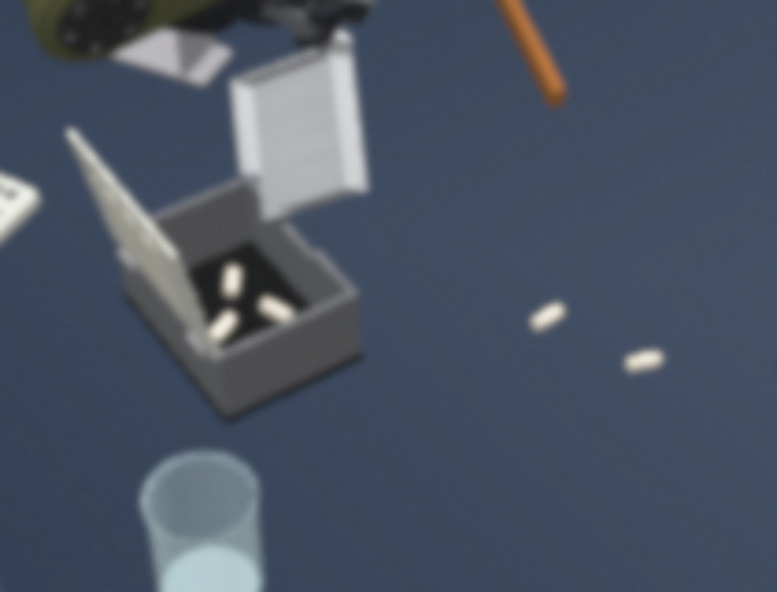

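All three bars lie in the case, at crop (232,281), (276,308) and (222,327). The tray is empty, and two bench bars remain at (547,316) and (643,360). Next I put the tray on the stand.

Run:
```python
from tray import *
s=case(-18,0,88); p,q=pose(s+[0,0,40],SPOUT,yc,.9); bot.servo_line(p,q,150)
p,q=pose(case(-60,0,190),SPOUT,yc,.1); bot.servo_line(p,q,150)
ys=np.radians(48.2); M=np.array([490.8,400.2,55]); O=[0,0,0]
p,q=pose(M+[0,0,110],O,ys,.26); bot.servo_line(p,q,170)
p,q=pose(M+[0,0,15],O,ys,.26); bot.servo_line(p,q,120)
p,q=pose(M-[0,0,6],O,ys,.26); print(bot.servo_line(p,q,25,until_force=4)); st=bot.read_state(); print(st["ee_pos"]-pose(M,O,ys,.26)[0],st["ft_force"].round(1),st["clock"])
```

```text
True
[ 0.02990239  0.06365458 -1.91842652] [0.9 1.2 4.6] 40.9
```

Run:
```python
from tray import *
bot.move_gripper(40)
st=bot.read_state(); r=q2R(st["tool_rot"]); p=st["ee_pos"]
bot.servo_line(p-r.apply([0,0,90]),None,120)
bot.move_to([330,-200,260],R2q(down(0.)))
for n in ("scene","top"):
    c=bot.read_camera(n); pickle.dump(c,open(n+"6.pkl","wb"))
c=pickle.load(open("scene6.pkl","rb")); t=pickle.load(open("top6.pkl","rb"))
u,v=map(int,proj(c,[491,401,55])); a,b=map(int,proj(t,[491,401,55]))
cv2.imwrite("pics/s6.png",np.hstack([cv2.resize(x["image"][j-60:j+60,i-65:i+65],(400,370)) for x,i,j in((c,u,v),(t,a,b))]))
from meas import *
for n,cc in (("scene",c),("top",t)):
  for nm,p in (("b1",(449,19)),("b2",(423,95))):
    m,P=masked(cc,np.array(p)-25,np.array(p)+25,3,16,lambda im,h:im.min(2)>120); 
    if m.sum()<5: print(nm,"hidden"); continue
    print(n,nm,rect(plane(cc,m,6)),med(P[m]),m.sum())
print(bot.read_state()["clock"])
```

```text
scene b1 [451.3  21.6  25.3  11.9   0.8] [451.4  21.9   6.4] 30
scene b2 [425.2  97.6  25.3  12.3 156.8] [425.8  98.6   7.4] 28
top b1 [448.9  18.9  28.3   7.6 179.3] [448.1  17.7   9.3] 36
top b2 [423.8  94.6  25.   11.4 153.5] [422.9  95.4   7.8] 38
44.5917
```

View pics/s6.png

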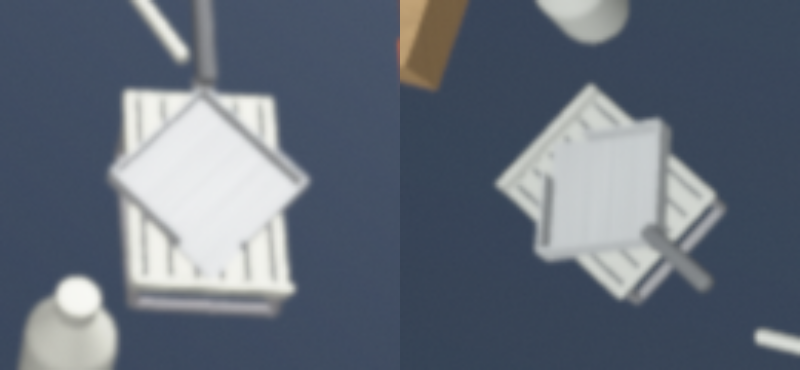

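The tray lies centred on the stand with its notch downhill, at left crop (210,262) and right crop (548,150), and its handle overhanging uphill. Now the two bench bars.

Run:
```python
from tray import *
for (x,y,a),dy in (((450,20.2,0.),-25),((424.5,96,-24.),25)):
    q=R2q(down(np.radians(a))); bot.move_gripper(30,40)
    bot.move_to([x,y,130],q); bot.servo_line([x,y,50],q,150); print(bot.servo_line([x,y,21],q,50,until_force=8))
    bot.move_gripper(2,40); bot.servo_line([x,y,150],q,150)
    st=bot.read_state(); print("grip",st["grip_width"],st["grip_force"],st["ft_force"].round(1))
    if st["grip_width"]<4: print("MISSED"); break
    qc=R2q(down(yc)); p=case(-10,dy,0)
    bot.move_to([p[0],p[1],150],qc); bot.servo_line([p[0],p[1],66],qc,120)
    bot.move_gripper(30); bot.dwell(.2); bot.servo_line([p[0],p[1],150],qc,200)
bot.move_to([330,-200,260],R2q(down(0.)))
for n in ("scene","top"):
    c=bot.read_camera(n); pickle.dump(c,open(n+"7.pkl","wb"))
c=pickle.load(open("scene7.pkl","rb"));cv2.imwrite("pics/s7.png",cv2.resize(c["image"][160:360,180:440],None,fx=3,fy=3))
print(bot.read_state()["clock"])
```

```text
False
grip 7.857090003975197 39.00658965110779 [ 0.  -0.7  0.2]
False
grip 8.042358123658191 39.006212814711034 [ 0.7 -0.3 -0.9]
60.0
```

View pics/s7.png

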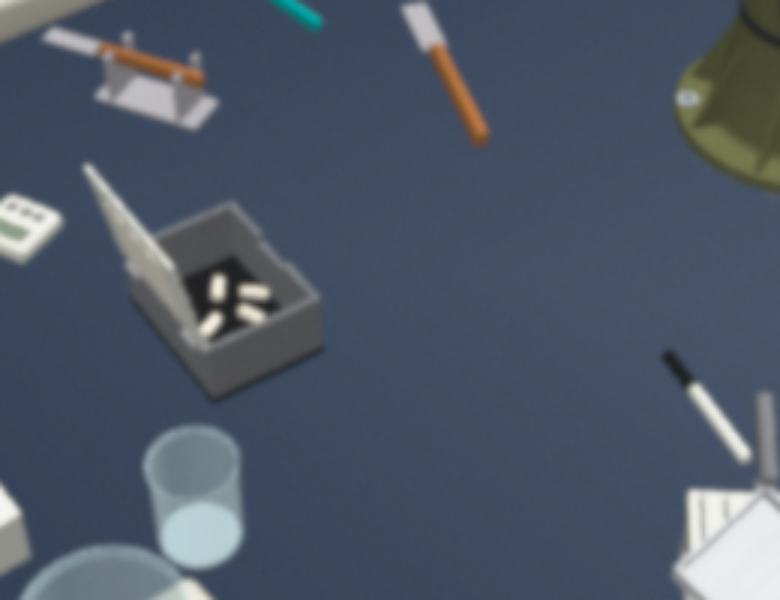

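Four bars are visible in the case; the fifth may be hidden by its walls. I check the top view.

Run:
```python
from meas import *
t=pickle.load(open("top7.pkl","rb")); a,b=map(int,proj(t,[624,-116,40]))
cv2.imwrite("pics/t7.png",np.hstack([cv2.resize(t["image"][b-50:b+50,a-50:a+50],(400,400),interpolation=cv2.INTER_CUBIC),cv2.resize(t["image"][150:350,200:400],(400,400))]))
```

```text
(no output)
```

View pics/t7.png

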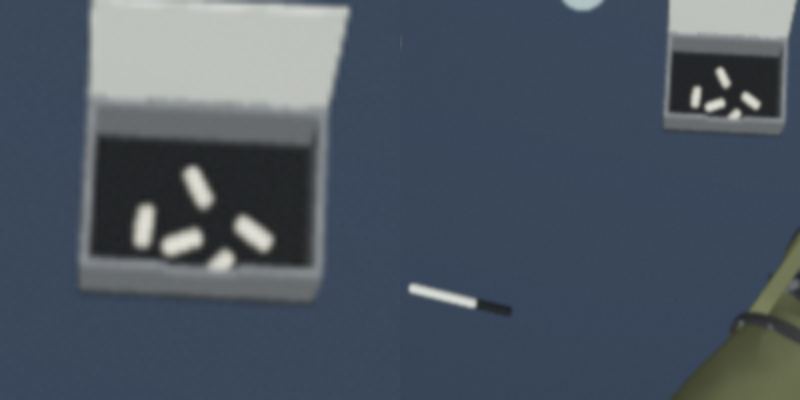

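All five bars are in the case and none are left on the bench. Now I close the lid from behind.

Run:
```python
from tray import *
qc=R2q(down(yc))
def corner(x,z): return case(x+11,0,z+19)
pts=[case(0,0,230),corner(90,211),corner(90,150)]
print([bot.ik(p,qc) is not None for p in pts])
bot.move_gripper(0,40)
bot.move_to(pts[0],qc); bot.servo_line(pts[1],qc,200); bot.servo_line(pts[2],qc,120)
def C_(th,r=85): return corner(55-r*np.cos(th)+4*np.sin(th),66+r*np.sin(th)+4*np.cos(th))
bot.servo_line(C_(1.5),qc,90); print(bot.read_state()["ft_force"].round(1))
for th in np.arange(1.3,.05,-.2): bot.servo_line(C_(th),qc,90)
print(bot.servo_line(C_(0)-[0,0,3],qc,30,until_force=10)); st=bot.read_state(); print(st["ft_force"].round(1),st["ee_pos"],C_(0))
bot.servo_line(C_(0)+[0,0,100],qc,150)
bot.move_to([330,-200,260],R2q(down(0.)))
for n in ("scene","top"):
    c=bot.read_camera(n); pickle.dump(c,open(n+"8.pkl","wb"))
c=pickle.load(open("scene8.pkl","rb"));cv2.imwrite("pics/s8.png",c["image"])
t=pickle.load(open("top8.pkl","rb"))
for c in(c,t):
    m,P=masked(c,(540,-220),(700,-20),55,120,lambda im,h:im.min(2)>170); Q=P[m]; A=np.c_[Q[:,:2],np.ones(len(Q))]; print("lid",np.linalg.lstsq(A,Q[:,2],rcond=None)[0][:2],med(Q))
print(bot.read_state()["clock"])
```

```text
[True, True, True]
[ 0.8  1.4 -0.8]
True
[-3.1  0.1  9.3] [ 605.41016361 -115.65561557   88.96030547] [ 604.80350147 -115.53524859   89.        ]
lid [-0.00084506  0.00554751] [ 629.7 -108.8   68.6]
lid [5.11079013e-03 5.75354601e-05] [ 625.7 -114.7   70.1]
68.2667
```

View pics/s8.png

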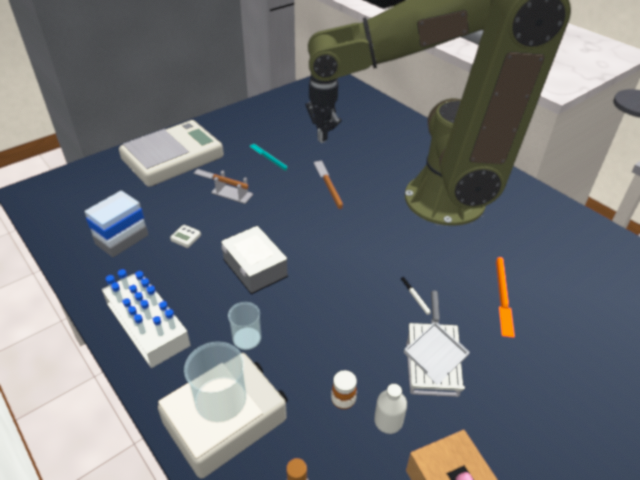

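The lid is shut and level at (254,257), the spatula lies in the rest at (231,183), and the tray is on the stand at (436,352). The other things have not moved, so I hand in the job.

```bash
python3 -c "
from rig import bot
print(bot.finish_job())"
```

```text
the job is handed in; nothing more can be done
None
```

The job is handed in, no verdict returned: all five bars (three from the tray, two from the bench) are in the shut case, the tray lies on the stand with its notch downhill, the spatula lies in both forks of its rest, and nothing else looked moved in the last picture, at about 68 s on the robot's clock.

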